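Snap the soap box shut

TASK

Close the teal soap box on the wash shelf so that it keeps the rain out: swing its lid fully down onto the rim, then fold down all four snap tabs around the rim and press each one home against the wall until it snaps and stays. Press firmly but do not force the brittle plastic, and leave the other things on the shelf where they are.

Things in the scene. Friction and masses are not known exactly. Their poses are not given: they have to be found in the camera images.
- soapbox: teal plastic soap box screwed to the shelf, front towards the robot: tub 110 (its x) x 190 (its y) x 75 mm tall, walls 3 mm; a lid hinged along its far (+x) rim carries four fold-down snap tabs. Origin under the tub's centre, +x away from the robot, +y left, z up. Lid hinge line: x = +58, z = 75.5 mm. Lid shut: its edges at x = -60 (front) and y = +-100 mm, its flat top at z = 80.5 mm
- lid (a joint): lid angle, rad: 0 = fully down on the rim, growing as it opens (1.57 = upright, limit 1.6). Starts between 1.1 and 1.5. Panel 118 (hinge line to front edge) x 200 x 5 mm, 0.14 kg. The hinge is stiff: the lid stays where it is left and takes about 2 N at its front edge to move
- lid_edge (a point): middle of the lid's front (free) edge, on its outer (top) face, between the two front tabs, which leave 60 mm of bare edge
- tab_fl (a joint): front left tab, centred at y = +52 mm on the front edge; angle, rad: 0 = straight out from the lid, negative = raised, 1.571 = snapped; starts -0.3 to 0.4. Swings loosely to 1.25, then resists up to 0.15 to 0.3 N m, unlike from tab to tab (7 to 15 N pressed 20 mm from its hinge), till past 1.45 it snaps home and stays; let go sooner, it springs back out. Snaps only if the lid is right down
- tab_fl_end (a point): middle of the free end of tab_fl, on its outer face, 28 mm from its hinge. Tabs are 40 mm wide, 3 mm thick, hinged at the lid's edge at z = 77.5 mm (lid shut). Snapped, a tab hangs along the wall, its outer face 3 mm outside the lid's edge, its end at z = 49.5 mm
- tab_fr (a joint): front right tab, centred at y = -52 mm on the front edge (box frame, lid shut); angle in rad, behaves as tab_fl; the plastic is brittle: over 35 N cracks a tab, over 60 N the lid or box
- tab_fr_end (a point): middle of the free end of tab_fr, on its outer face, 28 mm from its hinge
- tab_l (a joint): left side tab, centred at x = 0 on the left (+y) edge (box frame, lid shut); angle in rad, behaves as tab_fl
- tab_l_end (a point): middle of the free end of tab_l, on its outer face, 28 mm from its hinge
- tab_r (a joint): right side tab, centred at x = 0 on the right (-y) edge (box frame, lid shut); angle in rad, behaves as tab_fl
- tab_r_end (a point): middle of the free end of tab_r, on its outer face, 28 mm from its hinge
- cup: green plastic cup, 72 mm across, 85 mm tall; origin under its centre; leave it alone
- bowl: metal bowl, 110 mm across, 48 mm tall; origin under its centre; leave it alone
- pad_holder: open steel wire scrub-pad holder with a pad in it, 104 x 72 mm, 60 mm tall; origin under its centre; leave it alone
- clip_a: small round steel spring clip lying flat, 37 mm across, 16 mm tall; origin under its centre; leave it alone
- clip_b: the other spring clip, same size; leave it alone
- nail_brush: wooden nail brush lying bristles down, 92 x 38 mm, 41 mm tall; origin under its centre; leave it alone
- pump_bottle: white soap bottle, 60 mm across, 140 mm tall; origin under its centre; leave it alone
- soap_bar: bar of soap 58 x 85 x 26 mm lying inside the soap box; origin under its centre

How it is judged (in metres and radians):
On the way:
1. the lid is fully down while no tab is folded yet (value of joint lid below 0.02 rad and value of joint each of tab_fl, tab_fr, tab_l, tab_r below 1.2 rad), for 0.2 s.
At the end, for the whole second after the job is handed in: the lid is within 0.02 rad of shut (2 mm at its edge) and all four tabs are folded past 1.50 rad (snapped; fully home is 1.57) (value of joint lid below 0.02 rad and value of joint each of tab_fl, tab_fr, tab_l, tab_r above 1.5 rad); the robot touches nothing.
It fails at once if a tab is pressed harder than 35 N (contact force between the fingers and tab_fl above 35 N or contact force between the fingers and tab_fr above 35 N or contact force between the fingers and tab_l above 35 N or contact force between the fingers and tab_r above 35 N).
It fails at once if the box, its lid or a tab is pressed harder than 60 N (contact force between any of the fingers, the arm and soapbox above 60 N).
It fails at once if a bystander on the shelf is shifted more than 20 mm (distance of any of cup, bowl, pad_holder, clip_a, clip_b, nail_brush, pump_bottle from where it was at the start of the episode above 0.02 m).
It also fails if it takes over 58 s, if anything falls off the work surface, if the arm or the gripper's body presses on something with over 40 N, if the wrist force passes 120 N, or if a joint passes its speed limit or range.

ROBOT

A 7-joint arm with a two-finger parallel gripper is mounted at the origin on the work surface. World frame = base frame: x ahead of the robot, y to its left, z up, the work surface at z = 0. Lengths are in m, angles in degrees, forces in N, time in s.
With the tool pointing down it reaches from about 0.425 to 0.875 m from the base axis. Payload 4.7 kg.
Tool frame: the origin (TCP) lies between the finger pads; the fingertips stand 22 mm ahead of it and the grasp point (between the pads) lies 3 mm ahead of it; z points along the fingers, y is the line along which they close (so a half turn about z gives the same grasp; the last joint's range is limited). The gripper opens to 87 mm and grips with 3 to 60 N. Pads are 19 mm wide; open, the fingers measure 117 mm over their backs; the gripper's body (75 mm by 190 mm) begins 51 mm behind the grasp point.
Start: joints at [76.095, 18.392, -4.016, 83.108, 1.295, 78.541, -3.26], TCP at [0.165, -0.629, 0.245] pointing down, gripper open.
Joint ranges: [-163.93, 163.93], [-17.29, 119.83], [-79.2, 71.16], [3.27, 140.29], [-89.18, 269.18], [5.43, 117.66], [-154.24, 154.24]. Speed limits (degrees/s): [147.25, 147.25, 180, 180, 180, 180, 180].

INTERFACE

Orientations are given as [roll, pitch, yaw] about the fixed x, y, z axes, in that order (R = Rz(yaw) Ry(pitch) Rx(roll)).
In Python, from cell import env gives the robot as it stands.
- The arm moves only by the tool drive_tool, never from a script. Its argument "moves" is a list of rows, each a list of 3 entries, a list of its own where there are three numbers: the shift along the tool's x, y, z in mm, then the turn, a rotation vector about the tool's x, y, z in rad, then the closure, from 0 (fully open) to 1 (shut). In form: [[[x, y, z], [wx, wy, wz], jaw], ...]. A call has 1 to 12 rows; each row shifts and turns the commanded pose from where the row before left it, along the tool's axes as they then stand; what a row does not reach is not made up. A row lasts 1/12 s, in which the tool goes at most 41.7 mm and 7.16 degrees, less where a joint would pass 70% of its speed; a pose out of reach is approached as far as the arm can. A call with a gripper value outside its range is refused whole. The fingers move at their own pace and stop on an object; "newtons" is the grip in N (left out, the last holds). Time passes only in rows, so rows that do not move let the fingers close. It gives the time, the measured TCP pose, the force, the opening and the grip force at its end, in the units of the state.
- env.get_obs(): the state, without advancing time (a new reading comes with each control period).
- env.read_camera(name): name is "scene" or "top"; returns (picture, depth): 384x512x3 uint8, blue, green, red; 384x512 float32, m along the optical axis (not along the pixel's ray), 0 where there is no reading.
- env.get_calibration(name): a dict with "fx", "fy", "cx", "cy" (pixels), "T" (4x4, takes a point from camera to world coordinates). Camera axes: x right, y down, z forward; pixel columns grow to the right and rows downward; lengths in m; the calibration is good to about 2 mm. A picture is of the moment at which its call begins. get_calibration takes no time and is no camera call.
- env.sign_off(): hands the job in; it is judged then, once.
The state is a dict: "time_s": time; "qpos": joint angles; "joint_velocities": joint speeds; "effort": joint torques, N m; "tool_pos": TCP position; "tool_rot": TCP orientation; "force": force on the tool from outside, world axes, zero at the start; "wrist_torque": the same for the moment, N m; "grip_width": finger opening in m; "grasp_force": force on a finger pad.
Only numpy, scipy, OpenCV 4.12 (cv2) and the standard library are available. Lean on these libraries where they do the work, as an engineer would, in place of code of your own. Each camera call takes 0.05 s, during which the arm holds its last target. There are 200 camera calls.

## Working session

There is one attempt and no reset: what is moved stays moved. The work goes in short steps, Python scripts to look and compute and a tool call to move; the robot and the scene stay as the last step left them, time stands still between calls to the robot, and variables do not carry over. Pictures are saved under pics/ and viewed, at most 10 in all, crops included, and the job is handed in when it is done.

Besides the shell and the picture viewer there is one more tool, called after "Request:" by a JSON object that holds its "fn" and its "kwargs". drive_tool: Moves the arm, as the interface text tells. Its arguments: {"type":"object","properties":{"moves":{"type":"array"},"newtons":{"type":"number"}},"required":["moves"]}

```bash
mkdir -p pics; ls
cat > h.py <<'E'
import numpy as np,cv2
from cell import env
def grab(n):
    im,d=env.read_camera(n);c=env.get_calibration(n);
    v,u=np.mgrid[0:384,0:512]
    P=np.stack([(u-c['cx'])/c['fx']*d,(v-c['cy'])/c['fy']*d,d],-1)
    T=np.array(c['T']);W=P@T[:3,:3].T+T[:3,3]
    W[d==0]=np.nan
    return im,d,W,c
E
python3 - <<'E'
from h import *
out=[]
for n in("scene","top"):
    im,d,W,c=grab(n);np.savez(f'{n}0.npz',im=im,W=W);cv2.imwrite(f'pics/{n}0.png',cv2.resize(im,(768,576)))
    hsv=cv2.cvtColor(im,cv2.COLOR_BGR2HSV)
    print(n,np.array(c['T']).round(3).tolist(),c['fx'])
o=env.get_obs();print(o['time_s'],o['tool_pos'],o['tool_rot'],o['force'])
E
```

```text
pics
scene [[0.747, 0.511, -0.425, 0.993], [0.664, -0.573, 0.479, -0.346], [0.001, -0.641, -0.768, 0.816], [0.0, 0.0, 0.0, 1.0]] 367.6215805765402
top [[0.014, -0.997, 0.08, 0.525], [-0.999, -0.016, -0.029, 0.137], [0.03, -0.079, -0.996, 0.892], [0.0, 0.0, 0.0, 1.0]] 373.1594101129413
0.1 [ 0.16494703 -0.62825983  0.24355405] [-1.79900763e+02  5.30769415e-03  1.47164244e+01] [ 0.64904121 -0.67466398  0.12809824]
```

View pics/scene0.png

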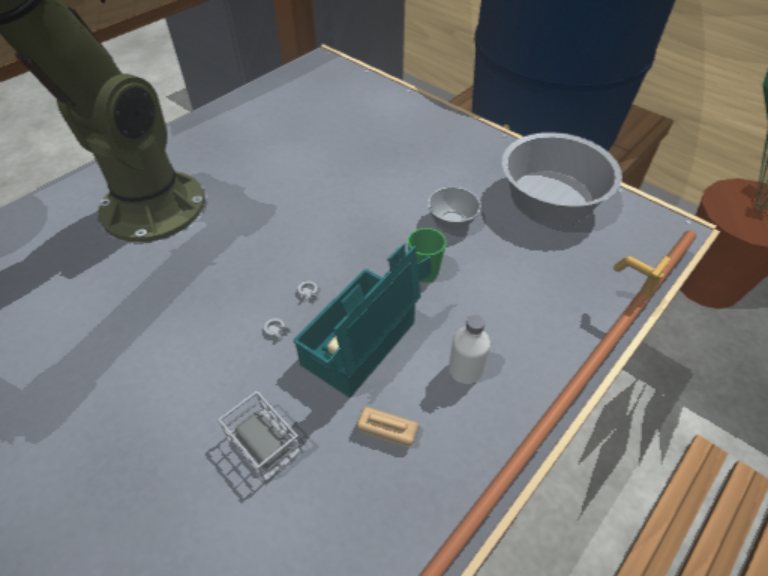

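View pics/top0.png

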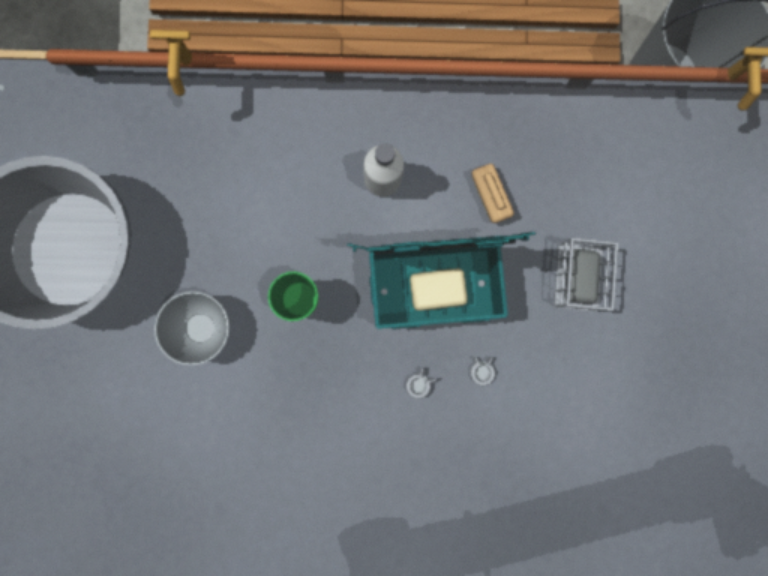

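Top view (768x576): the box spans about (370–507, 245–328), with the lid standing nearly upright along its far side (y≈240). The cup is at (293,296), the pad holder at (587,275), clips at (419,385) and (483,372), and the bottle at (383,168).

```bash
cat > meas.py <<'E'
from h import *
z=np.load('top0.npz');im,W=z['im'],z['W'];s=np.load('scene0.npz')
def teal(im):
    h=cv2.cvtColor(im,cv2.COLOR_BGR2HSV);return (h[...,0]>80)&(h[...,0]<100)&(h[...,1]>110)
m=teal(im);Z=W[...,2]
print('teal',m.sum(), np.histogram(Z[m],[-.01,.02,.04,.06,.07,.08,.1,.13,.16,.2,.3]))
r=m&(Z>.066)&(Z<.082);P=W[r][:,:2]*1000
rc=cv2.minAreaRect(P.astype(np.float32));print('rim rect',rc, np.percentile(P,[1,99],axis=0))
# rim pixels + outline of tub via ray-plane z=75.5
# lid from both views
for n,q in(('top',z),('scene',s)):
    mm=teal(q['im'])&(q['W'][...,2]>.09);L=q['W'][mm]*1000
    print(n,len(L),np.percentile(L,[1,50,99],axis=0).round(0).tolist())
    c=L.mean(0);u,sv,vt=np.linalg.svd(L-c,full_matrices=False);print(c.round(1),vt[2].round(3),sv/np.sqrt(len(L)))
def obj(mask,name,zmin):
    mm=mask&(Z>zmin)&(Z<.2);P=W[mm]*1000
    print(name,mm.sum(),np.percentile(P,[1,99],axis=0).round(0).tolist())
sub=lambda x0,x1,y0,y1:(lambda M:(M.__setitem__((slice(int(y0/1.5),int(y1/1.5)),slice(int(x0/1.5),int(x1/1.5))),True),M)[1])(np.zeros(m.shape,bool))
obj(sub(255,330,262,330)&~m,'cup',.07);obj(sub(540,630,225,320),'pad',.045);obj(sub(400,440,365,400),'clipA',.008)
obj(sub(465,505,350,390),'clipB',.008);obj(sub(355,415,135,200),'bottle',.05);obj(sub(465,520,160,225),'brush',.03);obj(sub(150,230,285,365),'bowl',.04)
E
python3 meas.py
```

```text
teal 3150 (array([2169,   61,   68,   58,  413,    0,    0,   15,  149,  208]), array([-0.01,  0.02,  0.04,  0.06,  0.07,  0.08,  0.1 ,  0.13,  0.16,
        0.2 ,  0.3 ]))
rim rect ((582.928466796875, 37.7327995300293), (111.0837631225586, 197.0758819580078), 3.1243197917938232) [[525.62894852 -61.87703953]
 [635.62672286 137.26411226]]
top 372 [[618.0, -72.0, 148.0], [629.0, 35.0, 208.0], [651.0, 158.0, 221.0]]
[628.9  40.8 202.6] [-0.974 -0.085 -0.21 ] [58.77903733 15.7081525   2.67051193]
scene 1851 [[626.0, -81.0, 92.0], [644.0, 4.0, 152.0], [658.0, 137.0, 220.0]]
[643.9  12.3 152.8] [0.981 0.096 0.168] [53.19721523 34.808573    1.35738721]
cup 215 [[532.0, 214.0, 70.0], [602.0, 283.0, 88.0]]
pad 309 [[555.0, -236.0, 47.0], [661.0, -158.0, 63.0]]
clipA 116 [[415.0, 37.0, 8.0], [459.0, 78.0, 16.0]]
clipB 110 [[437.0, -59.0, 8.0], [479.0, -23.0, 17.0]]
bottle 653 [[733.0, 93.0, 53.0], [783.0, 148.0, 142.0]]
brush 299 [[697.0, -77.0, 30.0], [776.0, -26.0, 43.0]]
bowl 378 [[466.0, 349.0, 40.0], [571.0, 456.0, 51.0]]
```

```bash
cat >> h.py <<'E'
C=np.array([583,38.]);YAW=4.5
def box2w(x,y):
    a=np.deg2rad(YAW);return C+np.array([x*np.cos(a)-y*np.sin(a),x*np.sin(a)+y*np.cos(a)])
def go(x,y,ztip,psi=None):
    "tool-axis shift (mm) and wz to bring tip centre to box xy, height ztip"
    o=env.get_obs();p=np.array(o['tool_pos'])*1000;ps=np.deg2rad(o['tool_rot'][2])
    d=np.r_[box2w(x,y),ztip+22]-p
    if psi is not None: print('wz',round(ps-np.deg2rad(psi),3))
    print('shift',(d@np.c_[[np.cos(ps),np.sin(ps),0],[np.sin(ps),-np.cos(ps),0],[0,0,-1]]).round(1))
E
python3 - <<'E'
import h
from h import *
z=np.load('top0.npz');im,W=z['im'],z['W']
hh=cv2.cvtColor(im,cv2.COLOR_BGR2HSV);m=(hh[...,0]>80)&(hh[...,0]<100)&(hh[...,1]>110)
r=m&(W[...,2]>.066)&(W[...,2]<.082);P=W[r]*1000
import numpy as np
for nm,k in(('front',P[:,0]<545),('left',P[:,1]>122),('right',P[:,1]<-48)):
    Q=P[k]; vx,vy,x0,y0=cv2.fitLine(Q[:,:2].astype(np.float32),cv2.DIST_HUBER,0,.01,.01).ravel()
    print(nm,len(Q),np.degrees(np.arctan2(vy,vx)).round(2),x0,y0,Q[:,2].mean(),np.percentile(Q[:,:2],[2,98],axis=0).round(0).tolist())
s=env.get_obs();print(s['tool_pos'])
go(90,0,200,4.5)
E
```

```text
front 212 -84.68 534.07587 33.358433 74.95420230945167 [[526.0, -57.0], [543.0, 129.0]]
left 118 6.04 577.2953 131.88924 74.99912602456718 [[526.0, 125.0], [631.0, 137.0]]
right 137 5.04 587.5306 -55.660164 74.01233182939461 [[541.0, -62.0], [639.0, -50.0]]
[ 0.16494703 -0.62825983  0.24355405]
wz 0.178
shift [ 662.2 -522.2   21.6]
```

```bash
sed -i 's/^C=.*/C=np.array([577.5,37.6]);YAW=5.4/' h.py
python3 - <<'E'
from h import *
a=np.deg2rad(YAW);R=np.array([[np.cos(a),np.sin(a)],[-np.sin(a),np.cos(a)]])
for n in('scene','top'):
    z=np.load(n+'0.npz');im,W=z['im'],z['W']*1000
    hh=cv2.cvtColor(im,cv2.COLOR_BGR2HSV);m=(hh[...,0]>80)&(hh[...,0]<100)&(hh[...,1]>110)
    P=W[m].copy();P[:,:2]=(P[:,:2]-C)@R.T
    print(n)
    for z0 in range(0,240,12):
        k=(abs(P[:,2]-z0)<6)&(abs(P[:,1])<(25 if n=='scene' else 120));
        if k.sum()>3: print(z0,k.sum(),np.percentile(P[k,0],[5,50,95]).round(1),np.percentile(P[k,1],[2,98]).round(0))
    k=(P[:,2]>85)&(P[:,2]<185);print('y range lid',np.percentile(P[k,1],[1,99]))
    k=(P[:,2]>70)&(P[:,2]<80);print('rim',np.histogram(P[k,0],np.arange(-62,76,4)))
E
```

```text
scene
0 14 [-40.3 -38.1 -34.7] [-23. -10.]
12 13 [-41.5 -40.6 -35.6] [-16.  21.]
60 4 [-41.  -40.2  51. ] [17. 22.]
72 41 [-45.4 -42.7  74.5] [-24.  23.]
84 47 [71.8 73.3 74.5] [-24.  22.]
96 37 [71.3 72.3 73.2] [-24.  23.]
108 48 [69.8 71.  72.4] [-22.  24.]
120 48 [67.9 69.4 70.6] [-23.  22.]
132 49 [65.8 67.2 69. ] [-24.  23.]
144 51 [64.4 65.8 67.1] [-24.  25.]
156 50 [63.  64.  65.6] [-24.  21.]
168 49 [60.6 62.3 63.6] [-24.  24.]
180 63 [58.1 59.3 61.4] [-22.  24.]
192 63 [53.4 56.9 59. ] [-25.  23.]
y range lid [-126.09653534   95.23529278]
rim (array([ 0,  0,  0,  4, 83, 57,  6,  6,  6,  8,  8,  5,  7,  7,  3,  4,  4,
        5,  5,  5,  3,  4,  3,  1,  0,  0,  0,  0,  1,  4,  4,  1,  0, 14]), array([-62, -58, -54, -50, -46, -42, -38, -34, -30, -26, -22, -18, -14,
       -10,  -6,  -2,   2,   6,  10,  14,  18,  22,  26,  30,  34,  38,
        42,  46,  50,  54,  58,  62,  66,  70,  74]))
top
0 1976 [-38.   10.7  59. ] [-90.  88.]
12 189 [-35.2  15.4  61.4] [-93.  78.]
24 33 [-35.8  -6.8  26.8] [-93. -26.]
36 39 [-37.5  -2.9  29.5] [-93. -48.]
48 39 [-38.1  -1.2  31.5] [-93. -92.]
60 61 [-47.5  -8.5  31.5] [-93.  97.]
72 421 [-45.8 -32.4  47.2] [-97.  96.]
84 11 [-43.8 -41.5  27.1] [-95.  93.]
144 6 [57.9 61.7 63.1] [-117.  114.]
156 8 [61.2 63.  64.1] [-117.  117.]
192 143 [52.  54.1 56.1] [-96.  96.]
204 50 [42.8 47.1 54.9] [-69.  64.]
216 162 [44.9 49.  52.5] [-69.  68.]
y range lid [-117.59434358  119.56706346]
rim (array([  0,   0,   0,  13, 154,  34,  11,   7,   8,   9,   9,  10,  10,
         8,   8,  10,  12,  11,   9,  10,   7,   8,  10,  10,   8,   8,
         5,   6,   6,   6,   2,   4,   0,   0]), array([-62, -58, -54, -50, -46, -42, -38, -34, -30, -26, -22, -18, -14,
       -10,  -6,  -2,   2,   6,  10,  14,  18,  22,  26,  30,  34,  38,
        42,  46,  50,  54,  58,  62,  66,  70,  74]))
```

```bash
sed -i 's/^C=.*/C=np.array([587.0,38.5]);YAW=5.4/' h.py
python3 - <<'E'
from h import *
go(90,0,290,5.4)
E
```

```text
wz 0.163
shift [ 666.4 -523.1  -68.4]
```

Request:
{"fn": "drive_tool", "kwargs": {"moves": [[[28,-22,-12],[0,0,0],1],[[28,-22,-12],[0,0,0],1],[[28,-22,-12],[0,0,0],1],[[28,-22,-12],[0,0,0],1],[[28,-22,-12],[0,0,0],1],[[28,-22,-8],[0,0,0],1],[[28,-22,0],[0,0,0],1],[[28,-22,0],[0,0,0],1],[[28,-22,0],[0,0,0],1],[[28,-22,0],[0,0,0],1],[[28,-22,0],[0,0,0],1],[[28,-22,0],[0,0,0],1]], "newtons": 20}}

```text
time_s: 1.1
tool_pos: [0.4235, -0.2863, 0.3123]
tool_rot: [-180.0, 0.0, 14.7]
force: [0.6, -0.1, -0.5]
grip_width: 0.0151
grasp_force: 0.0
```

Request:
{"fn": "drive_tool", "kwargs": {"moves": [[[28,-22,0],[0,0,0],1],[[28,-22,0],[0,0,0],1],[[28,-22,0],[0,0,0],1],[[28,-22,0],[0,0,0],1],[[28,-22,0],[0,0,0],1],[[28,-22,0],[0,0,0],1],[[28,-22,0],[0,0,0],1],[[28,-22,0],[0,0,0],1],[[28,-22,0],[0,0,0],1],[[28,-22,0],[0,0,0.08],1],[[28,-22,0],[0,0,0.08],1],[[0,0,0],[0,0,0],1]]}}

```text
time_s: 2.1
tool_pos: [0.6633, 0.0311, 0.3102]
tool_rot: [-179.6, 0.1, 5.9]
force: [-1.6, 0.7, -0.6]
grip_width: 0.0003
grasp_force: 0.0
```

Run:
```python
from h import *
o=env.get_obs();print(o['time_s'],o['tool_pos'],o['tool_rot'],o['force'],o['grip_width']);go(85,0,168,5.4)
```

```text
2.1 [0.66327046 0.03111192 0.31023506] [-1.79620163e+02  5.04335566e-02  5.93507281e+00] [-1.58375487  0.70493551 -0.55498603] 0.00033630411295165074
wz 0.009
shift [  9.9 -14.4 120.2]
```

Request:
{"fn": "drive_tool", "kwargs": {"moves": [[[10,-7,5],[0,0,0.009],1],[[0,-7,25],[0,0,0],1],[[0,0,30],[0,0,0],1],[[0,0,30],[0,0,0],1],[[0,0,30],[0,0,0],1],[[0,0,0],[0,0,0],1],[[0,0,0],[0,0,0],1]]}}

```text
time_s: 2.68
tool_pos: [0.6692, 0.0359, 0.1908]
tool_rot: [180.0, 0.2, 5.0]
force: [1.2, -0.5, 0.8]
grip_width: 0.0
grasp_force: 0.0
```

Run:
```python
from h import *
go(85,0,168,5.4)
im,d,W,c=grab('scene');cv2.imwrite('pics/a.png',cv2.resize(im[110:300,150:340],(760,760))[:600])
th=np.linspace(1.42,0,15);r=95
for t in th: print(t.round(2),round(58-r*np.cos(t)+5*np.sin(t)+9.5,1),round(75.5+r*np.sin(t)+5*np.cos(t),1))
```

```text
wz -0.008
shift [  3.3 -10.4   0.8]
1.42 58.2 170.2
1.32 48.6 168.7
1.22 39.3 166.4
1.12 30.2 163.0
1.01 21.6 158.8
0.91 13.4 153.7
0.81 5.7 147.8
0.71 -1.3 141.2
0.61 -7.6 133.9
0.51 -13.1 126.0
0.41 -17.8 117.6
0.3 -21.6 108.7
0.2 -24.5 99.5
0.1 -26.5 90.1
0.0 -27.5 80.5
```

View pics/a.png

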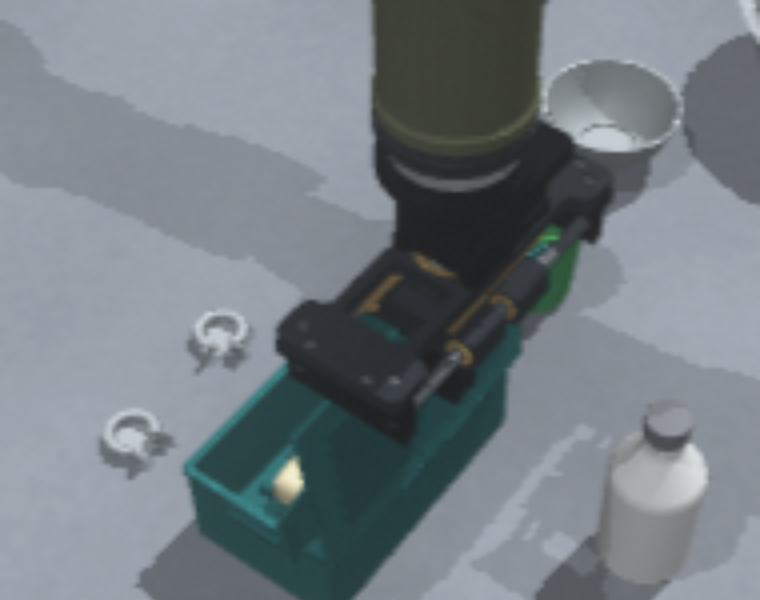

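Gripper body stands behind the lid, clear of the bottle (about 650,510 in the crop); fingers are centred on the lid back.

Request:
{"fn": "drive_tool", "kwargs": {"moves": [[[-10,-5,0],[0,0,0],1],[[-13,-5,0],[0,0,0],1],[[-5,0,1],[0,0,0],1],[[-5,0,1],[0,0,0],1],[[-9,0,2],[0,0,0],1],[[-9,0,3],[0,0,0],1],[[-9,0,4],[0,0,0],1],[[-8,0,5],[0,0,0],1],[[-8,0,6],[0,0,0],1],[[-7,0,7],[0,0,0],1]]}}

```text
time_s: 3.57
tool_pos: [0.5876, 0.0396, 0.1652]
tool_rot: [180.0, -0.2, 5.0]
force: [0.4, 0.4, 1.1]
grip_width: 0.0003
grasp_force: 0.4
```

Run:
```python
from h import *
go(-1.3,0,141.2,5.4)
```

```text
wz -0.007
shift [-2.   1.1  2. ]
```

Request:
{"fn": "drive_tool", "kwargs": {"moves": [[[-8,0,9],[0,0,0],1],[[-6,0,8],[0,0,0],1],[[-5,0,8],[0,0,0],1],[[-4,0,9],[0,0,0],1],[[-3,0,9],[0,0,0],1],[[-2,0,6],[0,0,0],1],[[-1,0,5],[0,0,0],1],[[0,0,0],[0,0,0],1]]}}

```text
time_s: 4.23
tool_pos: [0.5569, 0.0374, 0.1081]
tool_rot: [-180.0, 0.1, 5.0]
force: [-0.6, 0.3, -0.2]
grip_width: 0.0005
grasp_force: 0.0
```

Run:
```python
from h import *
go(-27,0,81.5,5.4)
```

```text
wz -0.006
shift [3.1 1.7 4.6]
```

Request:
{"fn": "drive_tool", "kwargs": {"moves": [[[0,0,2],[0,0,0],1],[[0,0,1.5],[0,0,0],1],[[0,0,1],[0,0,0],1],[[0,0,0.5],[0,0,0],1],[[0,0,0],[0,0,0],1]]}}

```text
time_s: 4.65
tool_pos: [0.558, 0.0376, 0.1046]
tool_rot: [180.0, -0.0, 5.0]
force: [0.5, -0.8, -0.0]
grip_width: 0.0002
grasp_force: 0.0
```

Request:
{"fn": "drive_tool", "kwargs": {"moves": [[[0,0,1],[0,0,0],1],[[0,0,0.5],[0,0,0],1],[[0,0,0.5],[0,0,0],1],[[0,0,0],[0,0,0],1]]}}

```text
time_s: 4.98
tool_pos: [0.558, 0.0376, 0.103]
tool_rot: [180.0, -0.0, 5.0]
force: [-1.3, 0.3, 2.4]
grip_width: 0.0003
grasp_force: 1.8
```

Run:
```python
from h import *
o=env.get_obs();print(o['tool_pos'],o['force'])
im,d,W,c=grab('scene');cv2.imwrite('pics/b.png',cv2.resize(im[110:300,150:400],(789,600)))
```

```text
[0.55797011 0.03755088 0.1029579 ] [-1.29075856  0.28303345  2.40666468]
```

View pics/b.png

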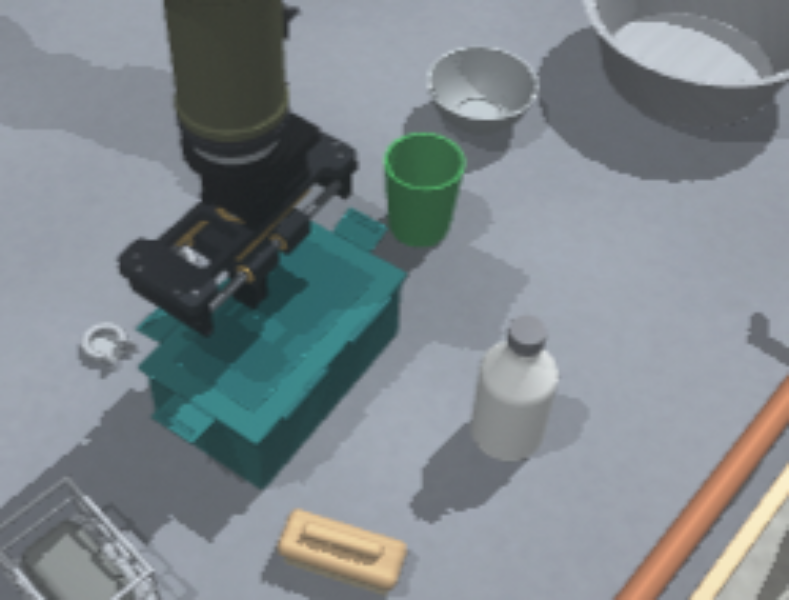

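The lid is at (280,340), nearly flat, with side tabs sticking out at (360,230) and (190,420). I'll press down until the force rises.

Request:
{"fn": "drive_tool", "kwargs": {"moves": [[[0,0,0.5],[0,0,0],1],[[0,0,0.5],[0,0,0],1],[[0,0,0.5],[0,0,0],1],[[0,0,0],[0,0,0],1]]}}

```text
time_s: 5.37
tool_pos: [0.558, 0.0375, 0.1028]
tool_rot: [179.9, -0.0, 5.0]
force: [-4.7, -0.7, 13.0]
grip_width: 0.0006
grasp_force: 6.5
```

Request:
{"fn": "drive_tool", "kwargs": {"moves": [[[0,0,0.5],[0,0,0],1],[[0,0,0.5],[0,0,0],1],[[0,0,0],[0,0,0],1]]}}

```text
time_s: 5.62
tool_pos: [0.558, 0.0375, 0.1027]
tool_rot: [179.9, -0.0, 5.0]
force: [-8.1, -0.8, 19.2]
grip_width: 0.0007
grasp_force: 9.4
```

Request:
{"fn": "drive_tool", "kwargs": {"moves": [[[0,0,-10],[0,0,0],1],[[0,0,-20],[0,0,0],1],[[-15,0,-5],[0,0,0],1],[[-30,-25,0],[0,0,0],1],[[-20,-25,0],[0,0,0],1],[[0,0,0],[0,0,0],1],[[0,0,0],[0,0,0],1]]}}

```text
time_s: 6.2
tool_pos: [0.4879, 0.0828, 0.1352]
tool_rot: [179.9, -0.0, 5.2]
force: [0.9, -0.7, 0.4]
grip_width: 0.0006
grasp_force: 0.0
```

Run:
```python
from h import *
go(-92,52,90,5.4)
a=np.deg2rad(YAW);R=np.array([[np.cos(a),np.sin(a)],[-np.sin(a),np.cos(a)]])
for n in('scene','top'):
    im,d,W,c=grab(n);W=W*1000;np.savez(n+'1.npz',im=im,W=W)
    hh=cv2.cvtColor(im,cv2.COLOR_BGR2HSV);m=(hh[...,0]>80)&(hh[...,0]<100)&(hh[...,1]>110)
    P=W[m].copy();P[:,:2]=(P[:,:2]-C)@R.T;k=(P[:,2]>60)&(P[:,2]<110);P=P[k]
    L=P[(abs(P[:,0])<50)&(abs(P[:,1])<90)]
    print(n,len(L),L[:,2].mean(),'z by x',np.polyfit(L[:,0],L[:,2],1))
    print('x,y extents',np.percentile(P[abs(P[:,0])<50][:,1],[1,99]),np.percentile(P[abs(P[:,1])<70][:,0],[1,99]), np.percentile(P[(abs(P[:,1])>75)&(abs(P[:,1])<98)][:,0],[1,99]))
    for nm,q in(('l',P[P[:,1]>103]),('r',P[P[:,1]<-103]),('fl',P[(P[:,0]<-63)&(P[:,1]>0)]),('fr',P[(P[:,0]<-63)&(P[:,1]<0)])):
        if len(q)>2:print(nm,len(q),q.mean(0).round(1),np.percentile(q,[5,95],axis=0).round(0).tolist())
```

```text
wz -0.003
shift [ 2.5  1.5 23.2]
scene 2285 80.9523607516499 z by x [-1.05486847e-03  8.09539013e+01]
x,y extents [-124.74980195  117.71148996] [-80.8027893   63.43127025] [-56.3585271   59.64983637]
l 100 [  1.8 113.5  84.5] [[-16.0, 104.0, 81.0], [19.0, 123.0, 88.0]]
r 153 [   3.4 -116.3   81.2] [[-14.0, -128.0, 79.0], [21.0, -105.0, 83.0]]
fl 86 [-73.3  48.8  81.5] [[-82.0, 33.0, 80.0], [-65.0, 64.0, 84.0]]
fr 90 [-73.3 -54.7  77.8] [[-82.0, -72.0, 76.0], [-64.0, -38.0, 80.0]]
top 3611 81.35136957345595 z by x [-3.43037159e-05  8.13514074e+01]
x,y extents [-121.77582466  119.94255476] [-54.41625885  59.91625474] [-56.48573741  56.38116967]
l 180 [  0.  114.4  85.2] [[-16.0, 104.0, 81.0], [18.0, 124.0, 89.0]]
r 202 [   1.7 -115.1   81.4] [[-15.0, -127.0, 79.0], [19.0, -104.0, 84.0]]
```

```bash
sed -i 's/^C=.*/C=np.array([589.0,37.0]);YAW=5.4/' h.py
python3 - <<'E'
from h import *
go(-94,52,88,5.4)
E
```

```text
wz -0.007
shift [ 1.1  1.2 25.2]
```

Request:
{"fn": "drive_tool", "kwargs": {"moves": [[[1,1,12],[0,0,0],1],[[0,0,13],[0,0,0],1],[[0,0,8],[0,0,0],1],[[0,0,8],[0,0,0],1],[[3,0,6],[0,0,0],1],[[3,0,4],[0,0,0],1],[[4,0,4],[0,0,0],1],[[3,0,3],[0,0,0],1],[[0,0,0],[0,0,0],1]]}}

```text
time_s: 7.05
tool_pos: [0.503, 0.0818, 0.0765]
tool_rot: [-180.0, 0.1, 5.0]
force: [-1.3, -1.0, -0.0]
grip_width: 0.0004
grasp_force: 0.8
```

Run:
```python
from h import *
go(-72.5,52,54,5.4)
```

```text
wz -0.007
shift [8.9 0.7 0.5]
```

Request:
{"fn": "drive_tool", "kwargs": {"moves": [[[2,0,0],[0,0,0],1],[[1.5,0,0],[0,0,0],1],[[1,0,0],[0,0,0],1],[[1,0,0],[0,0,0],1],[[0,0,0],[0,0,0],1]]}}

```text
time_s: 7.47
tool_pos: [0.5052, 0.082, 0.0758]
tool_rot: [180.0, 0.4, 5.0]
force: [-6.0, -1.2, -0.8]
grip_width: 0.0006
grasp_force: 3.2
```

Request:
{"fn": "drive_tool", "kwargs": {"moves": [[[1,0,0],[0,0,0],1],[[1,0,0],[0,0,0],1],[[0,0,0],[0,0,0],1]]}}

```text
time_s: 7.72
tool_pos: [0.5067, 0.0821, 0.0754]
tool_rot: [180.0, 0.4, 5.0]
force: [-5.8, -0.9, -3.2]
grip_width: 0.0002
grasp_force: 3.0
```

Request:
{"fn": "drive_tool", "kwargs": {"moves": [[[1,0,0],[0,0,0],1],[[0,0,0],[0,0,0],1]]}}

```text
time_s: 7.88
tool_pos: [0.5092, 0.0825, 0.0759]
tool_rot: [180.0, 0.2, 5.1]
force: [-0.6, -1.2, -0.9]
grip_width: 0.0005
grasp_force: 0.6
```

Request:
{"fn": "drive_tool", "kwargs": {"moves": [[[1,0,0],[0,0,0],1],[[0,0,0],[0,0,0],1]]}}

```text
time_s: 8.05
tool_pos: [0.5098, 0.0826, 0.0761]
tool_rot: [180.0, 0.3, 5.1]
force: [-6.0, -0.8, -1.5]
grip_width: 0.0003
grasp_force: 3.4
```

Request:
{"fn": "drive_tool", "kwargs": {"moves": [[[1,0,0],[0,0,0],1],[[0,0,0],[0,0,0],1]]}}

```text
time_s: 8.22
tool_pos: [0.5099, 0.0826, 0.076]
tool_rot: [180.0, 0.4, 5.1]
force: [-9.8, -1.1, 1.8]
grip_width: 0.0004
grasp_force: 4.7
```

Snapped against a hard stop. Next the front right tab.

Request:
{"fn": "drive_tool", "kwargs": {"moves": [[[-12,0,0],[0,0,0],1],[[-12,0,-20],[0,0,0],1],[[0,20,-25],[0,0,0],1],[[0,35,0],[0,0,0],1],[[0,35,0],[0,0,0],1],[[0,14,5],[0,0,0],1],[[0,0,0],[0,0,0],1],[[0,0,0],[0,0,0],1]]}}

```text
time_s: 8.88
tool_pos: [0.4992, -0.0231, 0.1173]
tool_rot: [-180.0, -0.1, 4.9]
force: [-0.2, 0.7, -0.8]
grip_width: 0.0006
grasp_force: 0.0
```

Run:
```python
from h import *
go(-95,-52,88,5.4)
```

```text
wz -0.008
shift [0.1 0.6 7.3]
```

Request:
{"fn": "drive_tool", "kwargs": {"moves": [[[0,0,7],[0,0,0.008],1],[[0,0,9],[0,0,0],1],[[0,0,8],[0,0,0],1],[[3,0,6],[0,0,0],1],[[3,0,4],[0,0,0],1],[[4,0,4],[0,0,0],1],[[3,0,3],[0,0,0],1],[[2,0,0],[0,0,0],1],[[0,0,0],[0,0,0],1]]}}

```text
time_s: 9.63
tool_pos: [0.5128, -0.0216, 0.0753]
tool_rot: [-180.0, 0.1, 4.6]
force: [-0.7, 0.8, 0.5]
grip_width: 0.0004
grasp_force: 0.8
```

Run:
```python
from h import *
go(-74.5,-52,54,5.4)
```

```text
wz -0.014
shift [ 6.9  0.8 -0.7]
```

Request:
{"fn": "drive_tool", "kwargs": {"moves": [[[1.5,0,0],[0,0,-0.014],1],[[1,0,0],[0,0,0],1],[[1,0,0],[0,0,0],1],[[0,0,0],[0,0,0],1]]}}

```text
time_s: 9.97
tool_pos: [0.5143, -0.0216, 0.075]
tool_rot: [-180.0, 0.3, 5.4]
force: [-5.7, 0.1, -1.4]
grip_width: 0.0003
grasp_force: 2.7
```

Request:
{"fn": "drive_tool", "kwargs": {"moves": [[[1,0,0],[0,0,0],1],[[1,0,0],[0,0,0],1],[[0,0,0],[0,0,0],1]]}}

```text
time_s: 10.22
tool_pos: [0.5154, -0.0216, 0.0746]
tool_rot: [-180.0, 0.4, 5.4]
force: [-7.4, 0.4, -1.6]
grip_width: 0.0005
grasp_force: 3.4
```

Request:
{"fn": "drive_tool", "kwargs": {"moves": [[[1,0,0],[0,0,0],1],[[0,0,0],[0,0,0],1]]}}

```text
time_s: 10.38
tool_pos: [0.5161, -0.0215, 0.0743]
tool_rot: [-180.0, 0.5, 5.4]
force: [-7.9, 0.7, -2.2]
grip_width: 0.0004
grasp_force: 3.5
```

Request:
{"fn": "drive_tool", "kwargs": {"moves": [[[0.5,0,0],[0,0,0],1],[[0.5,0,0],[0,0,0],1],[[0,0,0],[0,0,0],1]]}}

```text
time_s: 10.63
tool_pos: [0.5171, -0.0214, 0.0742]
tool_rot: [-180.0, 0.5, 5.4]
force: [-5.9, 0.5, -3.7]
grip_width: 0.0003
grasp_force: 3.1
```

Request:
{"fn": "drive_tool", "kwargs": {"moves": [[[1,0,0],[0,0,0],1],[[0,0,0],[0,0,0],1]]}}

```text
time_s: 10.8
tool_pos: [0.5204, -0.0213, 0.0752]
tool_rot: [180.0, 0.2, 5.4]
force: [-6.5, -0.6, -3.8]
grip_width: 0.0005
grasp_force: 3.9
```

Request:
{"fn": "drive_tool", "kwargs": {"moves": [[[1,0,0],[0,0,0],1],[[0,0,0],[0,0,0],1]]}}

```text
time_s: 10.97
tool_pos: [0.5204, -0.0213, 0.0751]
tool_rot: [180.0, 0.3, 5.4]
force: [-8.6, 0.2, -2.0]
grip_width: 0.0001
grasp_force: 3.7
```

Request:
{"fn": "drive_tool", "kwargs": {"moves": [[[0.5,0,0],[0,0,0],1],[[0.5,0,0],[0,0,0],1],[[0,0,0],[0,0,0],1]]}}

```text
time_s: 11.22
tool_pos: [0.5205, -0.0213, 0.0751]
tool_rot: [180.0, 0.4, 5.4]
force: [-10.6, 0.6, 1.9]
grip_width: 0.0002
grasp_force: 5.1
```

Request:
{"fn": "drive_tool", "kwargs": {"moves": [[[-12,0,0],[0,0,0],1],[[-8,0,-20],[0,0,0],1],[[0,30,-25],[0,0,0],1],[[10,35,-5],[0,0,0],1],[[35,21,0],[0,0,0],1],[[35,0,0],[0,0,0],1],[[14,0,0],[0,0,0],1],[[0,0,0],[0,0,0],1],[[0,0,0],[0,0,0],1]], "newtons": 40}}

```text
time_s: 11.97
tool_pos: [0.6069, -0.0993, 0.1266]
tool_rot: [-180.0, -0.1, 5.4]
force: [-0.1, -0.5, -0.1]
grip_width: 0.0004
grasp_force: 0.0
```

Run:
```python
from h import *
go(0,-140,88,5.4)
```

```text
wz 0.0
shift [-5.   2.6 16.6]
```

Request:
{"fn": "drive_tool", "kwargs": {"moves": [[[-5,3,8],[0,0,0],1],[[0,0,12],[0,0,0],1],[[0,0,8],[0,0,0],1],[[0,0,7],[0,0,0],1],[[0,-3,6],[0,0,0],1],[[0,-3,4],[0,0,0],1],[[0,-4,4],[0,0,0],1],[[0,-3,2],[0,0,0],1],[[0,0,0],[0,0,0],1],[[0,0,0],[0,0,0],1]]}}

```text
time_s: 12.8
tool_pos: [0.5994, -0.0993, 0.0745]
tool_rot: [179.4, 0.0, 5.1]
force: [0.6, -14.8, -3.3]
grip_width: 0.0005
grasp_force: 7.2
```

Run:
```python
from h import *
go(0,-118,54,5.4)
```

```text
wz -0.006
shift [  2.4 -18.7  -1.5]
```

Run:
```python
from h import *
im,d,W,c=grab('scene');cv2.imwrite('pics/c.png',cv2.resize(im[150:300,150:350],(800,600),interpolation=cv2.INTER_CUBIC))
o=env.get_obs();print(o['force'],o['wrist_torque'])
```

```text
[  1.18808488 -15.26721998  -2.19727632] [-3.23327247 -0.23865178  0.02709468]
```

View pics/c.png

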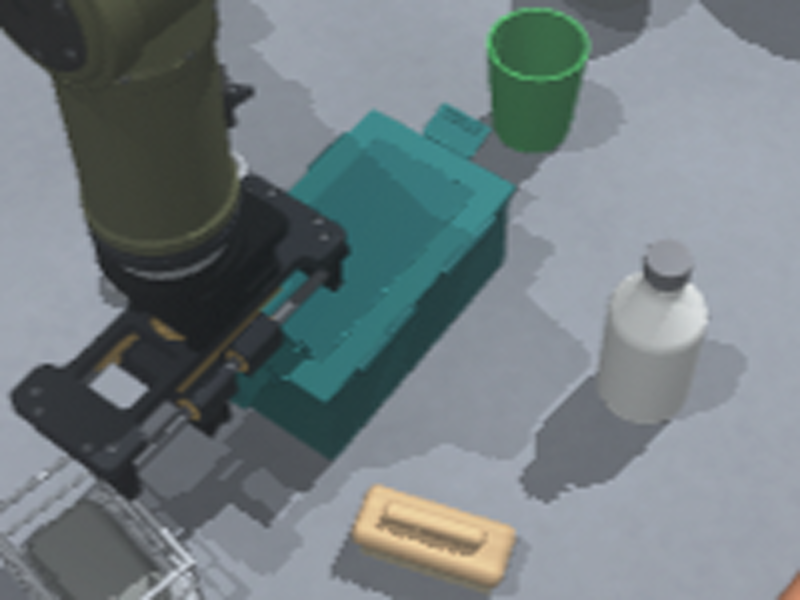

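The view shows nothing but the finger near the right tab (~240,390). The finger probably slipped past the tab end and jammed against it edge-on. I'll back off and press it again nearer its hinge.

Request:
{"fn": "drive_tool", "kwargs": {"moves": [[[0,10,0],[0,0,0],1],[[0,8,0],[0,0,0],1],[[0,0,-20],[0,0,0],1],[[0,0,-20],[0,0,0],1],[[0,0,0],[0,0,0],1],[[0,0,0],[0,0,0],1]]}}

```text
time_s: 13.35
tool_pos: [0.6024, -0.1071, 0.1162]
tool_rot: [180.0, -0.2, 5.4]
force: [-0.2, 0.1, -0.5]
grip_width: 0.0004
grasp_force: 0.0
```

Run:
```python
from h import *
o=env.get_obs();print(o['tool_pos'],o['tool_rot'],o['force'])
go(0,-131,90,5.4)
a=np.deg2rad(YAW);R=np.array([[np.cos(a),np.sin(a)],[-np.sin(a),np.cos(a)]])
im,d,W,c=grab('scene');W=W*1000
hh=cv2.cvtColor(im,cv2.COLOR_BGR2HSV);m=(hh[...,0]>80)&(hh[...,0]<100)&(hh[...,1]>110)
P=W[m].copy();P[:,:2]=(P[:,:2]-C)@R.T
q=P[(P[:,1]<-103)&(P[:,2]>40)];print(len(q),np.percentile(q,[5,50,95],axis=0).round(0).tolist())
```

```text
[ 0.60238724 -0.10705593  0.11615577] [ 1.79990937e+02 -1.55630650e-01  5.43245856e+00] [-0.1558861   0.13777462 -0.48485498]
wz 0.001
shift [  0.2 -13.7   4.2]
137 [[-9.0, -133.0, 74.0], [9.0, -115.0, 77.0], [38.0, -104.0, 172.0]]
```

Request:
{"fn": "drive_tool", "kwargs": {"moves": [[[0,-7,0],[0,0,0],1],[[0,-7,2],[0,0,0],1],[[0,0,8],[0,0,0],1],[[0,0,8],[0,0,0],1],[[0,0,8],[0,0,0],1],[[0,-2,7],[0,0,0],1],[[0,-3,4],[0,0,0],1],[[0,0,0],[0,0,0],1]]}}

```text
time_s: 14.07
tool_pos: [0.5986, -0.0886, 0.0764]
tool_rot: [-180.0, 0.1, 5.4]
force: [0.1, 0.1, 0.0]
grip_width: 0.0004
grasp_force: 0.1
```

Run:
```python
from h import *
go(0,-118,54,5.4)
```

```text
wz -0.0
shift [ 2.3 -8.   0.4]
```

Request:
{"fn": "drive_tool", "kwargs": {"moves": [[[0,-2,0],[0,0,0],1],[[0,-1.5,0],[0,0,0],1],[[0,-1,0],[0,0,0],1],[[0,0,0],[0,0,0],1]]}}

```text
time_s: 14.4
tool_pos: [0.5993, -0.0845, 0.0784]
tool_rot: [180.0, -0.0, 5.4]
force: [0.2, -0.6, -0.4]
grip_width: 0.0003
grasp_force: 0.4
```

Request:
{"fn": "drive_tool", "kwargs": {"moves": [[[0,-1,0],[0,0,0],1],[[0,-1,0],[0,0,0],1],[[0,0,0],[0,0,0],1]]}}

```text
time_s: 14.65
tool_pos: [0.5991, -0.0824, 0.0782]
tool_rot: [180.0, -0.0, 5.4]
force: [0.7, -0.9, 0.1]
grip_width: 0.0007
grasp_force: 0.6
```

Request:
{"fn": "drive_tool", "kwargs": {"moves": [[[0,-1,0],[0,0,0],1],[[0,-1,0],[0,0,0],1],[[0,0,0],[0,0,0],1]]}}

```text
time_s: 14.9
tool_pos: [0.5989, -0.0812, 0.078]
tool_rot: [179.9, -0.0, 5.4]
force: [0.4, -3.3, -0.1]
grip_width: 0.0003
grasp_force: 1.4
```

Request:
{"fn": "drive_tool", "kwargs": {"moves": [[[0,-1,0],[0,0,0],1],[[0,-1,0],[0,0,0],1],[[0,0,0],[0,0,0],1]]}}

```text
time_s: 15.15
tool_pos: [0.5988, -0.0807, 0.0779]
tool_rot: [179.8, -0.0, 5.3]
force: [2.0, -6.0, -1.7]
grip_width: 0.0004
grasp_force: 2.6
```

Request:
{"fn": "drive_tool", "kwargs": {"moves": [[[0,-1.5,0],[0,0,0],1],[[0,-1.5,0],[0,0,0],1],[[0,0,0],[0,0,0],1]]}}

```text
time_s: 15.4
tool_pos: [0.5986, -0.08, 0.0778]
tool_rot: [179.7, -0.0, 5.2]
force: [2.4, -8.8, -2.9]
grip_width: 0.0001
grasp_force: 4.1
```

Request:
{"fn": "drive_tool", "kwargs": {"moves": [[[0,-1.5,0],[0,0,0],1],[[0,-1.5,0],[0,0,0],1],[[0,0,0],[0,0,0],1]]}}

```text
time_s: 15.65
tool_pos: [0.5983, -0.0785, 0.0776]
tool_rot: [179.6, -0.0, 5.2]
force: [3.1, -11.5, -4.3]
grip_width: 0.0004
grasp_force: 5.2
```

Request:
{"fn": "drive_tool", "kwargs": {"moves": [[[0,-1,0],[0,0,0],1],[[0,-1,0],[0,0,0],1],[[0,0,0],[0,0,0],1]]}}

```text
time_s: 15.9
tool_pos: [0.5976, -0.0746, 0.0775]
tool_rot: [179.7, 0.0, 5.2]
force: [1.2, -9.4, -3.4]
grip_width: 0.0002
grasp_force: 4.2
```

Request:
{"fn": "drive_tool", "kwargs": {"moves": [[[0,-1,0],[0,0,0],1],[[0,-1,0],[0,0,0],1],[[0,0,0],[0,0,0],1]]}}

```text
time_s: 16.15
tool_pos: [0.5976, -0.0745, 0.0775]
tool_rot: [179.6, 0.0, 5.2]
force: [2.4, -10.6, -4.9]
grip_width: 0.0007
grasp_force: 5.6
```

Request:
{"fn": "drive_tool", "kwargs": {"moves": [[[0,-1.5,0],[0,0,0],1],[[0,-1.5,0],[0,0,0],1],[[0,0,0],[0,0,0],1]]}}

```text
time_s: 16.4
tool_pos: [0.5976, -0.0745, 0.0776]
tool_rot: [179.4, 0.0, 5.1]
force: [3.5, -16.6, -5.2]
grip_width: 0.0005
grasp_force: 7.8
```

Request:
{"fn": "drive_tool", "kwargs": {"moves": [[[0,12,0],[0,0,0],1],[[0,20,0],[0,0,0],1],[[0,0,-25],[0,0,0],1],[[0,0,-25],[0,0,0],1],[[0,-5,0],[0,0,0],1],[[0,0,0],[0,0,0],1]]}}

```text
time_s: 16.9
tool_pos: [0.6011, -0.0901, 0.1298]
tool_rot: [-179.9, -0.2, 5.5]
force: [-1.0, 0.4, -0.5]
grip_width: 0.0004
grasp_force: 0.0
```

Run:
```python
from h import *
im,d,W,c=grab('scene');cv2.imwrite('pics/d.png',cv2.resize(im[150:300,150:350],(800,600),interpolation=cv2.INTER_CUBIC))
go(0,120,130,5.4)
```

```text
wz 0.002
shift [   1.4 -248.   -23.6]
```

View pics/d.png

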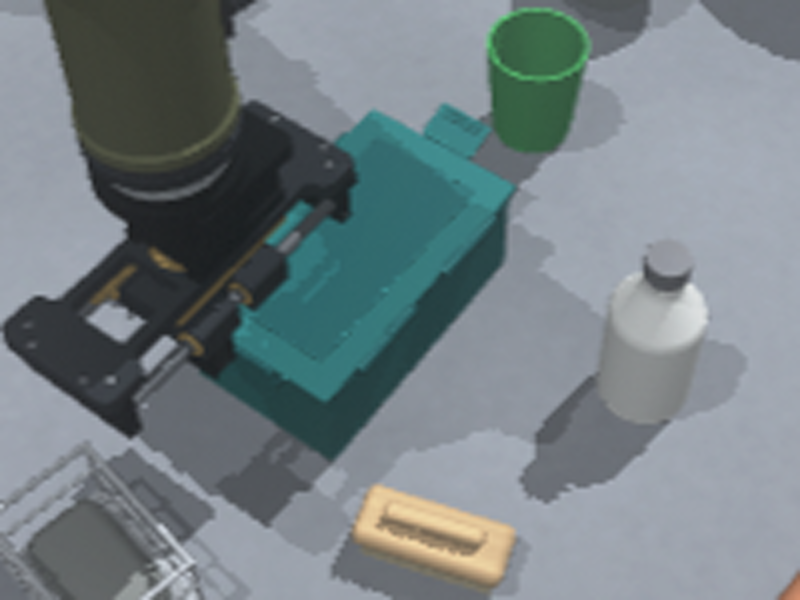

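The right wall shows no tab sticking out (snapped). The left tab still stands out at (455,130), close to the cup but with room to work.

Request:
{"fn": "drive_tool", "kwargs": {"moves": [[[0,-25,-10],[0,0,0],1],[[0,-35,0],[0,0,0],1],[[0,-35,0],[0,0,0],1],[[0,-35,0],[0,0,0],1],[[0,-35,0],[0,0,0],1],[[0,-35,0],[0,0,0],1],[[0,-35,0],[0,0,0],1],[[0,-18,0],[0,0,0],1],[[0,0,0],[0,0,0],1],[[0,0,0],[0,0,0],1]]}}

```text
time_s: 17.78
tool_pos: [0.5748, 0.1612, 0.1368]
tool_rot: [-180.0, 0.1, 5.6]
force: [-0.6, -0.7, 0.2]
grip_width: 0.0002
grasp_force: 0.0
```

Run:
```python
from h import *
go(0,124,92,5.4)
```

```text
wz 0.004
shift [ 2.5  1.  22.8]
```

Request:
{"fn": "drive_tool", "kwargs": {"moves": [[[3,1,11],[0,0,0],1],[[0,0,12],[0,0,0],1],[[0,0,8],[0,0,0],1],[[0,0,8],[0,0,0],1],[[0,0,8],[0,0,0],1],[[0,2,6],[0,0,0],1],[[0,2,4],[0,0,0],1],[[0,2,2],[0,0,0],1],[[0,0,0],[0,0,0],1]]}}

```text
time_s: 18.53
tool_pos: [0.5794, 0.1536, 0.0787]
tool_rot: [-179.9, 0.0, 5.4]
force: [-0.7, 2.9, -0.8]
grip_width: 0.0003
grasp_force: 1.6
```

Run:
```python
from h import *
go(0,111.5,54,5.4)
```

```text
wz -0.0
shift [-1.4  5.5  2.7]
```

Request:
{"fn": "drive_tool", "kwargs": {"moves": [[[0,1,1],[0,0,0],1],[[0,1,1],[0,0,0],1],[[0,1,0],[0,0,0],1],[[0,0,0],[0,0,0],1]]}}

```text
time_s: 18.87
tool_pos: [0.5797, 0.1519, 0.0776]
tool_rot: [-179.9, -0.0, 5.5]
force: [-2.5, 6.2, 1.7]
grip_width: 0.0005
grasp_force: 3.0
```

Request:
{"fn": "drive_tool", "kwargs": {"moves": [[[0,1,0],[0,0,0],1],[[0,1,0],[0,0,0],1],[[0,0,0],[0,0,0],1]]}}

```text
time_s: 19.12
tool_pos: [0.58, 0.1488, 0.0769]
tool_rot: [-179.9, -0.0, 5.4]
force: [-0.6, 5.9, 0.5]
grip_width: 0.0007
grasp_force: 3.3
```

Request:
{"fn": "drive_tool", "kwargs": {"moves": [[[0,1,0],[0,0,0],1],[[0,1,0],[0,0,0],1],[[0,0,0],[0,0,0],1]]}}

```text
time_s: 19.37
tool_pos: [0.58, 0.1487, 0.077]
tool_rot: [-179.8, -0.0, 5.5]
force: [-0.5, 8.6, -2.2]
grip_width: 0.0003
grasp_force: 3.8
```

Request:
{"fn": "drive_tool", "kwargs": {"moves": [[[0,1,0],[0,0,0],1],[[0,1,0],[0,0,0],1],[[0,0,0],[0,0,0],1]]}}

```text
time_s: 19.62
tool_pos: [0.58, 0.1486, 0.0771]
tool_rot: [-179.6, -0.1, 5.5]
force: [-0.4, 10.8, -3.0]
grip_width: 0.0004
grasp_force: 5.2
```

Request:
{"fn": "drive_tool", "kwargs": {"moves": [[[0,1.5,0],[0,0,0],1],[[0,1.5,0],[0,0,0],1],[[0,0,0],[0,0,0],1]]}}

```text
time_s: 19.87
tool_pos: [0.5799, 0.1484, 0.0771]
tool_rot: [-179.4, -0.1, 5.6]
force: [0.2, 16.3, -4.4]
grip_width: 0.0003
grasp_force: 7.4
```

Request:
{"fn": "drive_tool", "kwargs": {"moves": [[[0,-12,0],[0,0,0],1],[[0,-8,0],[0,0,0],1],[[0,0,-25],[0,0,0],1],[[0,0,-35],[0,0,0],1],[[-20,0,-35],[0,0,0],1],[[-35,0,-20],[0,0,0],1],[[-38,0,0],[0,0,0],1],[[-38,-15,0],[0,0,0],1],[[0,-38,0],[0,0,0],1],[[0,-38,0],[0,0,0],1],[[0,-38,0],[0,0,0],1],[[0,0,0],[0,0,0],1]]}}

```text
time_s: 20.87
tool_pos: [0.4344, 0.2836, 0.1932]
tool_rot: [-179.8, -0.1, 5.9]
force: [-0.5, -0.1, 1.5]
grip_width: 0.0007
grasp_force: 0.0
```

Run:
```python
from h import *
a=np.deg2rad(YAW);R=np.array([[np.cos(a),np.sin(a)],[-np.sin(a),np.cos(a)]])
ims=[]
for n in('scene','top'):
    im,d,W,c=grab(n);W=W*1000
    hh=cv2.cvtColor(im,cv2.COLOR_BGR2HSV);m=(hh[...,0]>80)&(hh[...,0]<100)&(hh[...,1]>110)
    P=W[m].copy();P[:,:2]=(P[:,:2]-C)@R.T
    L=P[(abs(P[:,0])<50)&(abs(P[:,1])<90)];print(n,L[:,2].mean(),np.polyfit(L[:,0],L[:,2],1),np.percentile(P[:,:2],[.5,99.5],axis=0).round(1).tolist())
    ims.append(im[150:300,180:330] if n=='scene' else im[130:280,150:420])
cv2.imwrite('pics/e.png',np.hstack([cv2.resize(i,None,fx=s,fy=s,interpolation=cv2.INTER_CUBIC)[:280] for i,s in zip(ims,(1.9,1.9))]))
```

```text
scene 80.823182121647 [1.05014823e-03 8.08214731e+01] [[nan, nan], [nan, nan]]
top 81.2153983339084 [9.04613747e-04 8.12155895e+01] [[nan, nan], [nan, nan]]
```

View pics/e.png

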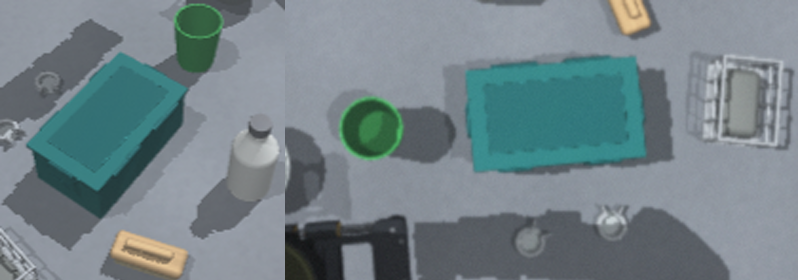

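The lid is flat (z≈81 mm all over) and no tab sticks out past the lid outline, (470–640, 60–170) in the top crop. The bystanders look undisturbed and the arm is clear.

```bash
python3 -c "
from cell import env
print(env.sign_off())"
```

```text
the job is handed in; nothing more can be done
None
```

I handed the job in at about 21 s with the lid flat on the rim, all four tabs pressed until they snapped (peak force about 17 N), and the other things apparently where they were; the sign-off gave no verdict.

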